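# Hold the lock button and slide the work carriage to its stop

### The arm

A 6-joint arm with a two-finger parallel gripper is mounted at the origin on the work surface. World frame = base frame: x ahead of the robot, y to its left, z up, the work surface at z = 0. Lengths are in mm, angles in rad, forces in N, time in s.
With the tool pointing down it reaches from about 350 to 975 mm from the base axis. Payload 7.1 kg.
Tool frame: the origin (TCP) lies on the centre line of the jaws, within the pads' length; the fingertips stand 8 mm ahead of it and the grasp point (between the pads) lies 11 mm behind it; z points along the fingers, x is the direction in which the jaws open and shut, and the axes are right-handed (so a half turn about z gives the same grasp; the last joint's range is limited). The gripper opens to 88 mm and grips with 3 to 60 N. Pads are 20 mm wide; open, the fingers measure 115 mm over their backs; the gripper's body (75 mm by 178 mm) begins 61 mm behind the grasp point.
Start: joints at [1.265, 0.423, 1.63, -0, 1.089, -0.019], TCP at [176.771, 599.464, 230.675] pointing down, gripper open.
Joint ranges: [-3, 3], [-0.9, 2.11], [0.09, 2.58], [-1.31, 4.45], [0.11, 2.69], [-2.54, 2.54]. Speed limits (rad/s): [2.39, 2.39, 3.01, 3.14, 3.14, 3.14].

### API

Orientations are given as a rotation vector (axis times angle).
In Python, from workcell import ctrl gives the robot as it stands.
- The arm moves only by the shell command python3 -m handwheel 'ROWS'. ROWS is JSON, a list of rows, each a list of 3 entries, a list of its own where there are three numbers: the turn, a rotation vector about the tool's x, y, z in rad, then the shift along the tool's x, y, z in mm, then the opening, from 0 (shut) to 1 (fully open). In form: [[[ax, ay, az], [tx, ty, tz], jaw], ...]. A call has exactly 10 rows; each row shifts and turns the pose as measured when the row begins, along the tool's axes as they then stand; what a row does not reach is not made up. A row lasts 1/12 s, in which the tool goes at most 41.7 mm and 7.16 degrees, less where a joint would pass 70% of its speed; a pose out of reach is approached as far as the arm can. A call with a gripper value outside its range is refused whole. The fingers move at their own pace and stop on an object; the grip force is fixed at half the most. Time passes only in rows, so rows that do not move let the fingers close, or fill a call up. It gives the time, the measured TCP pose, the force and the opening at its end, in the units of the state.
- ctrl.get_obs(): the state, without advancing time (a new reading comes with each control period).
- ctrl.get_image(name): name is "scene" or "top" or "wrist"; returns a dict with "pixels" (480x640x3 uint8, red, green, blue), "camera_matrix" (3x3 intrinsics, pixels), "rvec" (rotation vector, rad) and "tvec" (3), from world to camera coordinates, as OpenCV has them. Camera axes: x right, y down, z forward; pixel columns grow to the right and rows downward; lengths in mm; the calibration is good to about 2 mm. A picture is of the moment at which its call begins. There is no depth.
- ctrl.close_job(): hands the job in, once; it reports no verdict.
Trained networks look in a picture, given as the dict that the camera call returned (one of the last four; its "shot" number tells which), for a name from the list of things; names that differ only in an ending like _2 or _b are one class to them, and where a whole thing is asked for, a point or a joint stands for the part that bears it (a point fixed in the world has none). Each returns a list of dicts, best first, with "score" (0 to 1); they miss things now and then, are a little off and sometimes report something else, mostly with a low value. They report only what shows in the picture. A call takes as long as a camera call.
- ctrl.look_for(picture, query): "position" ([x, y, z] in mm, in the coordinates of the camera as it stood for that picture, good to about 4 mm: the middle of the surface that is visible of it).
- ctrl.spot_point(picture, query): "position" ([x, y, z] in mm, in the coordinates of the camera as it stood for that picture, good to about 4 mm: a listed point, or the origin of a listed thing).
The state is a dict: "t": time; "qpos": joint angles; "qvel": joint speeds; "joint_torque": joint torques, N m; "ee_pos": TCP position; "orientation": TCP orientation; "ft_force": force on the tool from outside, world axes, zero at the start; "moment": the same for the moment, N m; "width": finger opening in mm.
Only numpy, scipy, OpenCV 4.12 (cv2) and the standard library are available. Lean on these libraries where they do the work, as an engineer would, in place of code of your own. Each camera call takes 0.05 s, during which the arm holds its last target.

### The job

With the fingertips, press down the round locking button on the bench slide's carriage and, without letting it up on the way, push the carriage with its bowl all the way along the rail to the tall stop plate. Then let go so that the button springs fully up and locks the carriage there, and move clear. Nothing is to be picked up: leave the jar, the mug and the scriber where they stand.

Things in the scene. Friction and masses are not known exactly. Their poses are not given: they have to be found in the camera images.
- slide_base: Fixed bench slide: plywood board 120 (x) x 370 (y) x 12 mm with two steel rods and a slotted bar along its own y. Origin: centre of its underside, on the table; z up. The carriage slides along +y of this frame, towards the tall end stop; at the -y end is a lower plain block (top 50 mm above the table). Position and yaw vary.
- end_stop (a point): Top middle of the end stop's inner face: an aluminium plate 110 mm wide, 14 mm thick, its top 80 mm above the table, with two small rubber buffers, at the +y end of the slide.
- carriage (a joint): Travel of the carriage along the slide's +y, in m: 0 at the low block, 0.140 against the end stop; starts between 0 and 0.04. An aluminium plate 110 (x) x 190 (y) mm, top 56 mm above the table, about 0.8 kg with its bowl; takes about 2 N to push when free. Its centre is at y = -0.070 + travel in the slide's frame; the button is 50 mm to -y of that centre.
- push_lip (a point): Middle of the top edge, on the button's side, of the upright lip on the carriage just +y of the button: 50 mm wide (x), 8 mm thick, top 92 mm above the table (16 mm above the raised button). Its face is 25 mm from the button's axis; a fingertip holding the button down can push it to +y. The button's -y side is open.
- bowl_top (a point): Top of the dark upturned bowl, 80 mm across; this point is 97 mm above the table; the bowl is bonded to the carriage 95 mm to +y of the button.
- lock_button (a joint): How far the button is pressed, m: 0 up (locked), 0.008 fully down. Round steel button 40 mm across; flat top 76 mm above the table when up, 68 mm fully down, in a dark collar 52 mm across, top 66 mm. A spring returns it: 4 N starts it, 7 N holds it fully down. When up, a pin under it sits in a slot of the bar (slots every 14 mm, 2 mm play each way); the carriage is free from 5 mm down.
- button_top (a point): Centre of the button's top face. It moves down with the button and along with the carriage; 76 mm above the table when the button is up. z up.
- jar: White plastic jar with lid, 54 mm across, 70 mm high, loose. Origin: centre of its underside.
- mug: White ceramic cup without handle, 72 mm across, 80 mm high, loose. Origin: centre of its underside.
- scriber: Scribing tool lying on the table, loose: square wooden handle 100 x 14 x 14 mm and a thin steel point, 150 mm long in all, along its own x. Origin: on its underside, 80 mm from the handle's end.

How it is judged (in metres and radians):
On the way, in this order (a step that is already met when the one before it is completed fails the run):
1. the locking button is pressed down while the carriage is still short of the stop (value of joint lock_button above 0.003 m and value of joint carriage below 0.12 m), for 0.1 s.
2. the carriage reaches the end stop with the button still held down (value of joint lock_button above 0.003 m and value of joint carriage above 0.136 m), for 0.1 s.
At the end, for the whole second after the job is handed in: The carriage stands within 4 mm of its end stop, at rest, the button is up again (within 1 mm) so the carriage is locked, and the jar, the mug and the scriber are within 15 mm of where they were (value of joint carriage above 0.136 m and value of joint lock_button below 0.001 m and velocity of joint carriage between -0.005 and 0.005 m/s and distance of each of jar, mug, scriber from where it was at the start of the episode below 0.015 m); the robot touches nothing.
It fails at once if the button is let up on the way: less than 2 mm down with the carriage over 15 mm from its start and over 10 mm short of the stop (value of joint lock_button below 0.002 m and distance of push_lip from where it was at the start of the episode above 0.015 m and value of joint carriage below 0.13 m).
It fails at once if the jar, the mug or the scriber is lifted, carried or pushed more than 15 mm (distance of any of jar, mug, scriber from where it was at the start of the episode above 0.015 m).
It also fails if it takes over 32 s, if anything falls off the work surface, if the arm or the gripper's body presses on something with over 40 N, if the wrist force passes 120 N, or if a joint passes its speed limit or range.

## Working session

There is one attempt and no reset: what is moved stays moved. The work goes in short steps, Python scripts to look and compute and a shell command to move; the robot and the scene stay as the last step left them, time stands still between calls to the robot, and variables do not carry over. Pictures are saved under pics/ and viewed, and the job is handed in when it is done.

```bash
mkdir -p pics
cat > h.py <<'E'
import numpy as np, cv2
from workcell import ctrl
def w(pic,p):
    R=cv2.Rodrigues(np.array(pic["rvec"],float))[0]
    return R.T@(np.array(p,float)-np.array(pic["tvec"],float).ravel())
def proj(pic,P):
    return cv2.projectPoints(np.array([P],float),np.array(pic["rvec"],float),np.array(pic["tvec"],float),np.array(pic["camera_matrix"],float),None)[0].ravel()
def save(pic,n): cv2.imwrite("pics/"+n,cv2.cvtColor(pic["pixels"],cv2.COLOR_RGB2BGR))
E
python3 - <<'E'
from h import *
print(ctrl.get_obs())
for n in ["scene","top"]:
    p=ctrl.get_image(n); save(p,n+"0.png")
    for q in ["button_top","push_lip","bowl_top","end_stop","slide_base","jar","mug","scriber"]:
        r=ctrl.spot_point(p,q)
        for d in r[:2]: print(n,q,round(d["score"],2),w(p,d["position"]).round(1), proj(p,w(p,d["position"])).round())
E
```

```text
{'t': 0.0, 'qpos': array([ 1.26499262e+00,  4.23832361e-01,  1.63067497e+00,  1.28567270e-05,
        1.08860410e+00, -1.90117753e-02]), 'qvel': array([ 0.00027483, -0.00028824, -0.00214102,  0.00072973, -0.00229472,
       -0.00116397]), 'joint_torque': array([-1.89442013e-03, -5.44635057e+01, -2.73670095e+01,  6.43750001e-02,
        2.26214557e-02, -1.35433875e-04]), 'ee_pos': array([176.6147534 , 598.96493418, 229.91288953]), 'orientation': array([ 2.51539950e+00,  1.88065333e+00, -1.94740706e-03]), 'ft_force': array([ 0.56233644,  1.03966929, -1.02275076]), 'moment': array([ 0.01237611, -0.03066621,  0.01985019]), 'width': 87.55540864405627}
scene button_top 0.83 [524.9  16.5  79.2] [290. 210.]
scene push_lip 0.93 [531.   42.2  90.1] [307. 203.]
scene push_lip 0.32 [619.1 260.6  82.3] [463. 200.]
scene bowl_top 0.73 [557.4 106.1  98. ] [354. 198.]
scene end_stop 0.79 [619.8 263.3  80.8] [464. 200.]
scene slide_base 0.74 [558.  102.6   3.4] [350. 234.]
scene jar 0.65 [7.370e+02 1.495e+02 5.000e-01] [431. 315.]
scene mug 0.75 [667.5 -20.7   1.3] [307. 321.]
scene scriber 0.51 [485.7 174.1   5. ] [369. 185.]
top button_top 0.92 [523.7  18.7  70.7] [345. 297.]
top push_lip 0.9 [533.9  37.2  90.7] [333. 290.]
top bowl_top 0.65 [562.2 102.7  96.4] [290. 272.]
top end_stop 0.97 [622.2 262.7  84. ] [190. 238.]
top slide_base 0.86 [5.580e+02 1.057e+02 4.000e-01] [293. 280.]
top jar 0.71 [7.360e+02 1.546e+02 6.000e-01] [265. 182.]
top mug 0.61 [668.  -15.3  -3.5] [360. 216.]
top scriber 0.71 [492.3 173.1  -4.3] [255. 319.]
top scriber 0.57 [620.6 262.9  82. ] [190. 239.]
```

View pics/scene0.png

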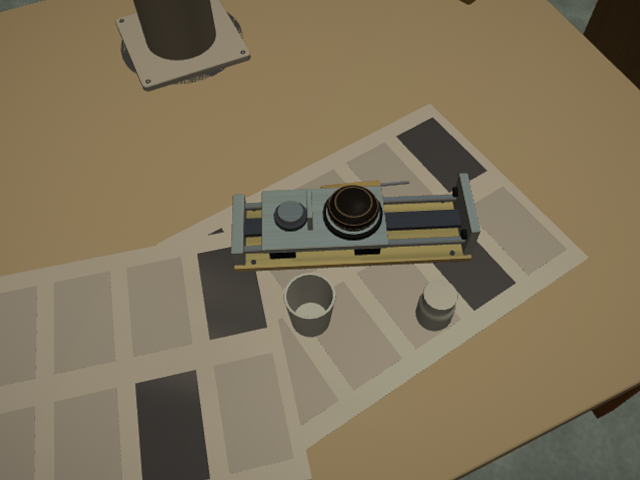

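View pics/top0.png

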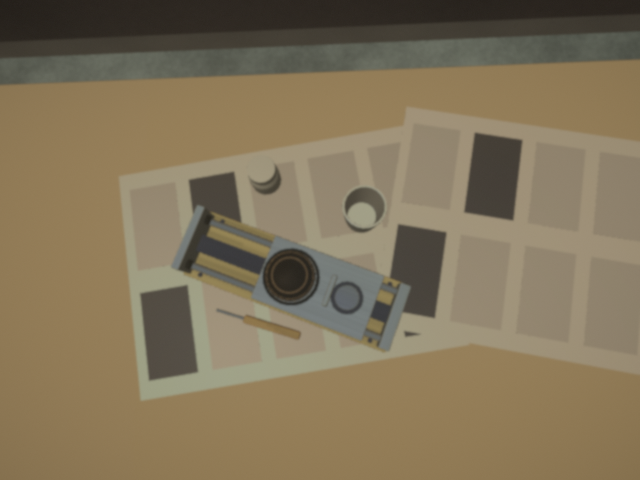

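The networks' points match both pictures: button at (290,213) in the scene view and (347,297) in the top view, stop at the far end. The slide's +y is about 68.4° in world and the travel is about 27 mm. The closed tool's x is nearly along the slide already. I'll approach high with the jaws shut.

```bash
python3 -m handwheel '[[[0,0,0],[-24,27,0],0],[[0,0,0],[-24,27,0],0],[[0,0,0],[-24,27,0],0],[[0,0,0],[-24,27,0],0],[[0,0,0],[-24,27,0],0],[[0,0,0],[-24,27,0],0],[[0,0,0],[-24,27,0],0],[[0,0,0],[-24,27,0],0],[[0,0,0],[-24,27,0],0],[[0,0,0],[-24,27,0],0]]'
cat > est.py <<'E'
from h import *
import sys
tag=sys.argv[1]
for n in sys.argv[2:]:
    p=ctrl.get_image(n); save(p,n+tag+".png")
    for q in ["button_top","push_lip","bowl_top","end_stop"]:
        for d in ctrl.spot_point(p,q)[:1]: print(n,q,round(d["score"],2),w(p,d["position"]).round(1), proj(p,w(p,d["position"])).round())
o=ctrl.get_obs(); R=cv2.Rodrigues(o["orientation"])[0]
print(o["t"],o["ee_pos"].round(1),R.round(3).tolist(),o["ft_force"].round(1),o["width"].round(1))
E
python3 est.py 1 top wrist
```

```text
t: 1.73
ee_pos: [372.4, 287.5, 230.5]
orientation: [-2.503, -1.893, -0.01]
ft_force: [0.6, 1.3, 0.5]
width: 24.6
top button_top 0.84 [521.5  15.7  77.1] [347. 298.]
top push_lip 0.91 [534.4  37.4  93.1] [333. 290.]
top end_stop 0.65 [619.9 259.2  85. ] [192. 239.]Traceback (most recent call last):
  File "est.py", line 9, in <module>
    print(o["t"],o["ee_pos"].round(1),R.round(3).tolist(),o["ft_force"].round(1),o["width"].round(1))
                                                                                 ^^^^^^^^^^^^^^^^
AttributeError: 'float' object has no attribute 'round'
```

```bash
sed -i 's/o\["width"\].round(1)/o["width"]/' est.py; python3 -m handwheel '[[[0,0,0],[-25.6,27.9,0],0],[[0,0,0],[-25.6,27.9,0],0],[[0,0,0],[-25.6,27.9,0],0],[[0,0,0],[-25.6,27.9,0],0],[[0,0,0],[-25.6,27.9,0],0],[[0,0,0],[-25.6,27.9,0],0],[[0,0,0],[-25.6,27.9,0],0],[[0,0,0],[-25.6,27.9,0],0],[[0,0,0.05],[0,0,20],0],[[0,0,0.05],[0,0,20],0]]'
python3 est.py 2 wrist scene top
```

```text
t: 3.07
ee_pos: [542.7, 32.9, 191.7]
orientation: [2.575, 1.797, 0.025]
ft_force: [0.2, 0.8, -0.6]
width: 0.3
wrist button_top 0.78 [522.8  12.5  71. ] [284. 219.]
wrist push_lip 0.8 [530.2  42.4  92.1] [326. 220.]
wrist bowl_top 0.94 [561.7 109.   96.8] [435. 231.]
scene button_top 0.56 [523.6  16.3  78.5] [290. 210.]
scene push_lip 0.78 [534.1  41.9  90.7] [308. 205.]
scene bowl_top 0.7 [555.6 106.6  98.9] [353. 197.]
scene end_stop 0.56 [615.2 264.   79.7] [463. 198.]
top end_stop 0.98 [620.7 261.4  83.5] [191. 238.]
3.8167 [541.4  33.9 192.1] [[0.341, 0.94, 0.012], [0.94, -0.341, 0.008], [0.012, 0.009, -1.0]] [ 0.7 -0.5  0.4] 0.6649281597895431
```

View pics/wrist2.png

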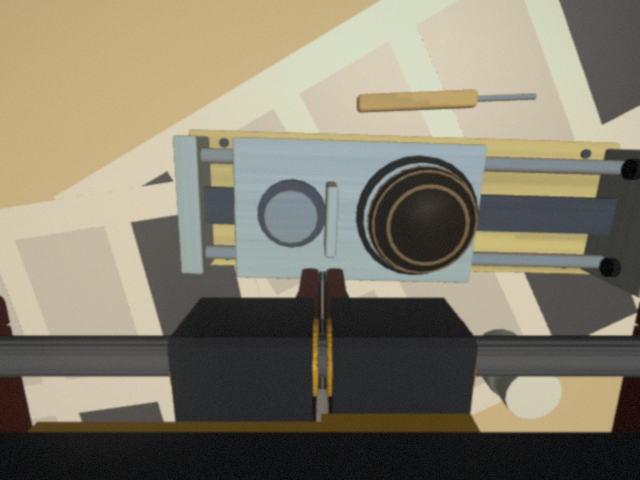

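View pics/scene2.png

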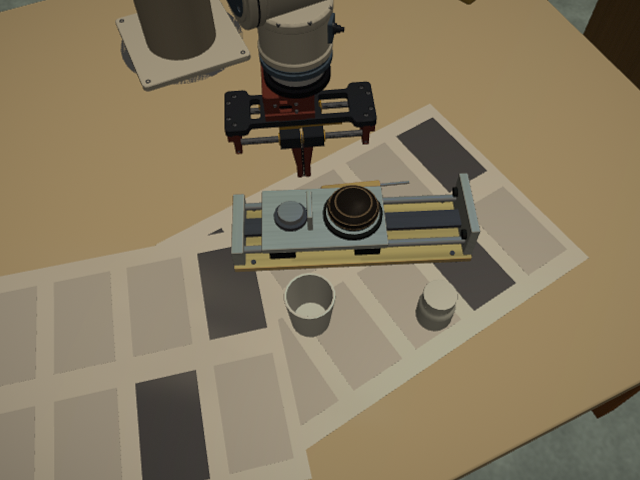

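Wrist picture: button centre at about (291,213), lip at (332,219), tips (324,270). Cross-check by intersecting my own pixel rays with known heights.

Run:
```python
from h import *
def ray(pic,u,v,z):
    R=cv2.Rodrigues(np.array(pic["rvec"],float))[0]; C=-R.T@np.array(pic["tvec"],float).ravel()
    d=R.T@np.linalg.inv(pic["camera_matrix"])@[u,v,1]; return (C+d*(z-C[2])/d[2]).round(1)
W=ctrl.get_image("wrist");T=ctrl.get_image("top");S=ctrl.get_image("scene")
for n,a in (("wrist",[(291,213,76),(332,220,92),(421,220,97),(180,205,50)]),("top",[(347,297,76),(331,290,92),(290,275,97)]),("scene",[(290,212,76),(308,203,92),(354,197,97)])):
    p={"wrist":W,"top":T,"scene":S}[n]
    for u,v,z in a: print(n,ray(p,u,v,z))
img=W["pixels"][120:300,180:500]; cv2.imwrite("pics/wcrop.png",cv2.resize(img[:,:,::-1],None,fx=2.4,fy=2.4))
```

```text
wrist [518.5  20.5  76. ]
wrist [530.1  47.   92. ]
wrist [549.6 103.2  97. ]
wrist [486.8 -62.1  50. ]
top [523.7  16.   76. ]
top [534.1  40.6  92. ]
top [557.9 102.5  97. ]
scene [525.6  15.8  76. ]
scene [532.4  42.9  92. ]
scene [554.5 108.2  97. ]
```

View pics/wcrop.png

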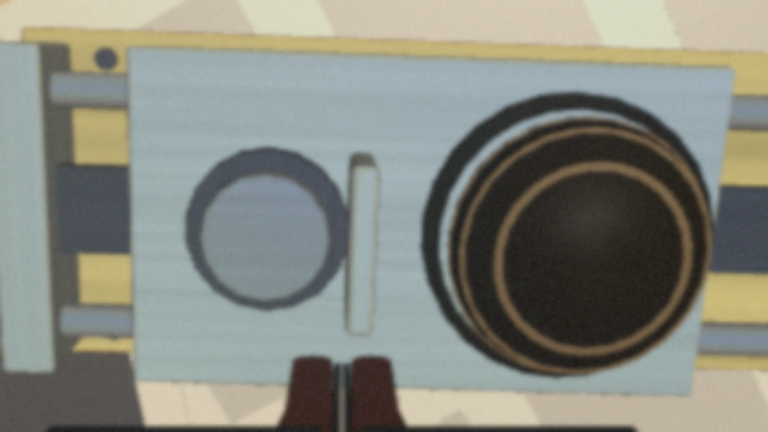

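```bash
python3 -m handwheel '[[[0,0,0],[-8,-5.6,0],0],[[0,0,0],[-8,-5.6,0],0],[[0,0,0],[0,0,18],0],[[0,0,0],[0,0,18],0],[[0,0,0],[0,0,18],0],[[0,0,0],[0,0,18],0],[[0,0,0],[0,0,10],0],[[0,0,0],[0,0,0],0],[[0,0,0],[0,0,0],0],[[0,0,0],[0,0,0],0]]'
python3 est.py 3 scene wrist
python3 - <<'E'
import cv2
a=cv2.imread("pics/scene3.png")[130:280,220:420]; b=cv2.imread("pics/wrist3.png")
cv2.imwrite("pics/s3c.png",cv2.resize(a,None,fx=4,fy=4))
E
```

```text
t: 4.8
ee_pos: [520.8, 18.7, 108.3]
orientation: [2.573, 1.8, 0.022]
ft_force: [-0.5, -0.1, 0.8]
width: -0.1
scene button_top 0.67 [528.4  16.5  78.5] [291. 212.]
scene push_lip 0.64 [536.1  41.2  93.5] [308. 205.]
scene bowl_top 0.82 [561.2 105.9 101.5] [355. 199.]
scene end_stop 0.56 [619.2 261.2  82.6] [463. 199.]
wrist button_top 0.92 [525.   13.2  74.2] [312. 283.]
wrist push_lip 0.74 [531.6  40.6  93.9] [371. 292.]
wrist bowl_top 0.68 [561.6 107.   99. ] [527. 306.]
5.3 [521.1  19.  108.1] [[0.342, 0.939, 0.013], [0.939, -0.342, 0.007], [0.011, 0.009, -1.0]] [-0.1  0.8 -0.5] 0.2870132364243275
```

View pics/s3c.png

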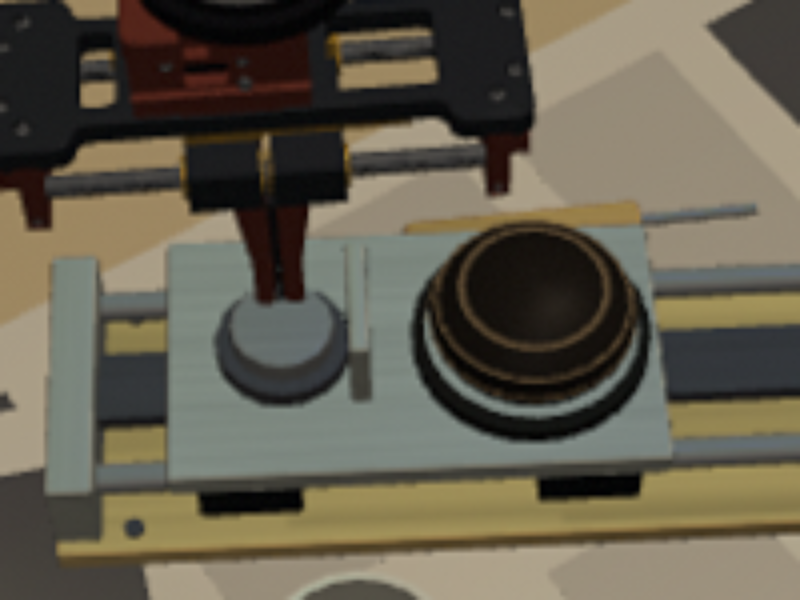

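View pics/wrist3.png

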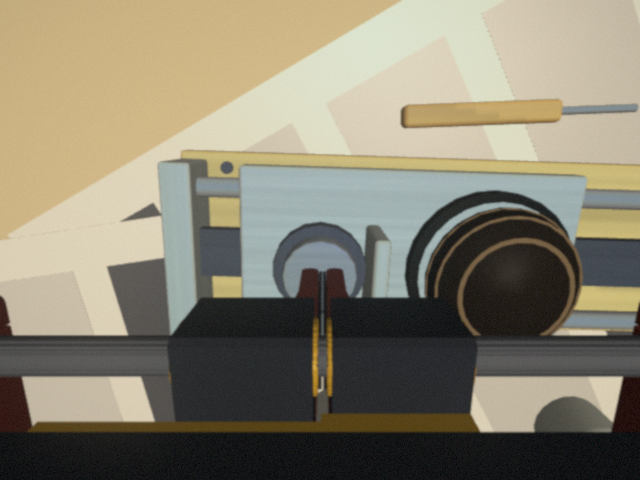

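```bash
python3 -m handwheel '[[[0,0,0],[4,2,0],0],[[0,0,0],[4,2,0],0],[[0,0,0],[0,0,6],0],[[0,0,0],[0,0,6],0],[[0,0,0],[0,0,5],0],[[0,0,0],[0,0,3],0],[[0,0,0],[0,0,2],0],[[0,0,0],[0,0,2],0],[[0,0,0],[0,0,0],0],[[0,0,0],[0,0,0],0]]'
python3 est.py 4 scene
python3 - <<'E'
import cv2
a=cv2.imread("pics/scene4.png")[130:280,220:420]
cv2.imwrite("pics/s4c.png",cv2.resize(a,None,fx=4,fy=4))
E
```

```text
t: 6.13
ee_pos: [529.1, 26.3, 81.6]
orientation: [2.573, 1.801, 0.023]
ft_force: [-1.5, 0.5, 3.6]
width: 0.7
scene button_top 0.89 [526.5  15.   75.8] [290. 213.]
scene push_lip 0.9 [532.8  43.5  97.1] [308. 201.]
scene bowl_top 0.93 [562.5 107.   99.7] [356. 200.]
scene end_stop 0.73 [617.9 262.6  80.5] [463. 199.]
6.3833 [529.1  26.3  81.7] [[0.342, 0.94, 0.013], [0.94, -0.342, 0.008], [0.012, 0.01, -1.0]] [-0.9  0.5  4.2] 0.589594453777008
```

View pics/s4c.png

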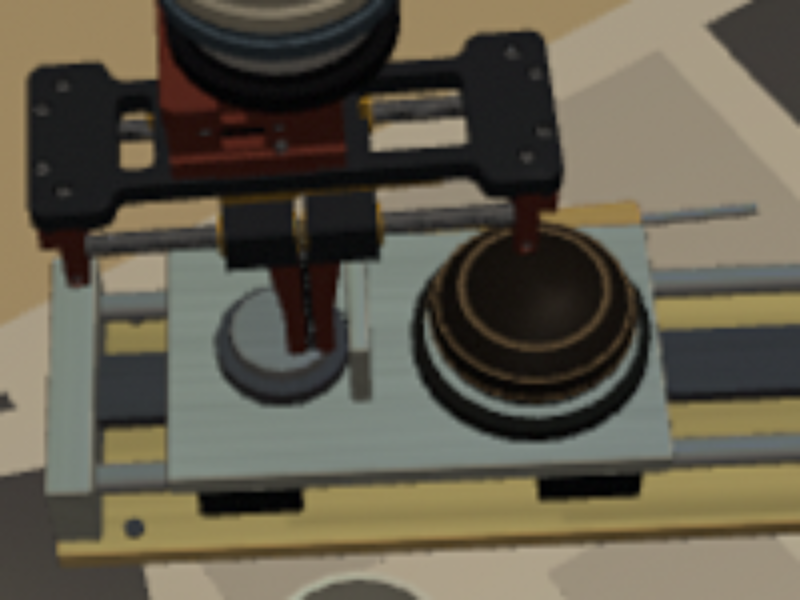

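Contact on the button's top near the lip (4 N). Pressing further.

```bash
python3 -m handwheel '[[[0,0,0],[0,0,2],0],[[0,0,0],[0,0,2],0],[[0,0,0],[0,0,2],0],[[0,0,0],[0,0,1],0],[[0,0,0],[0,0,1],0],[[0,0,0],[0,0,1],0],[[0,0,0],[0,0,1],0],[[0,0,0],[0,0,1],0],[[0,0,0],[0,0,0.5],0],[[0,0,0],[0,0,0.5],0]]'
python3 est.py 5 scene
python3 - <<'E'
import cv2
a=cv2.imread("pics/scene5.png")[130:280,220:420]
cv2.imwrite("pics/s5c.png",cv2.resize(a,None,fx=4,fy=4))
E
```

```text
t: 7.22
ee_pos: [529.2, 26.5, 76.4]
orientation: [2.572, 1.801, 0.026]
ft_force: [-1.1, 1.2, 5.4]
width: 0.5
scene button_top 0.68 [525.5  16.9  72.8] [291. 213.]
scene push_lip 0.64 [533.9  42.   91.6] [308. 204.]
scene bowl_top 0.67 [559.4 106.9  99.9] [355. 199.]
scene end_stop 0.89 [618.6 261.   82.9] [463. 199.]
7.4667 [529.2  26.5  76.3] [[0.342, 0.94, 0.015], [0.94, -0.342, 0.008], [0.012, 0.011, -1.0]] [-2.2  0.   8.1] 0.7108601340072612
```

View pics/s5c.png

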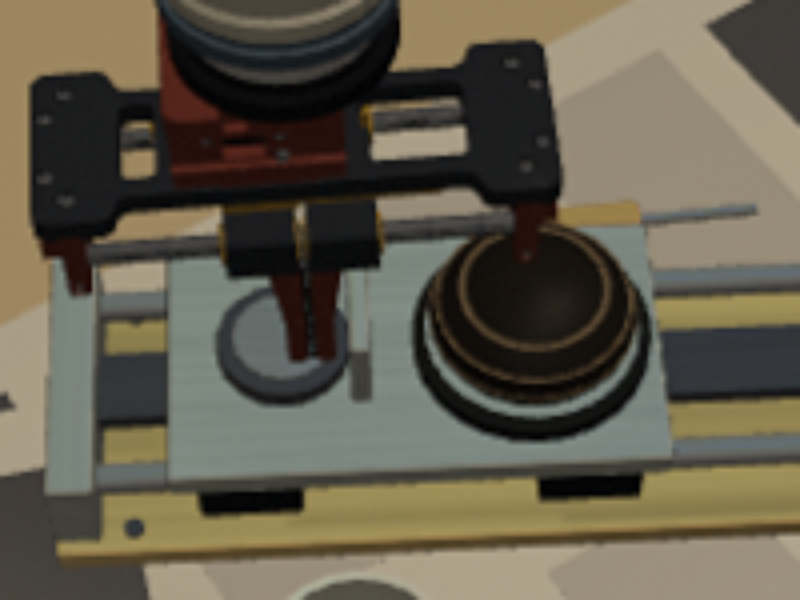

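```bash
python3 -m handwheel '[[[0,0,0],[1,0,1.5],0],[[0,0,0],[2,0,1.5],0],[[0,0,0],[3,0.1,1.5],0],[[0,0,0],[3,0.1,1.5],0],[[0,0,0],[3,0.1,1.5],0],[[0,0,0],[3,0.1,1.5],0],[[0,0,0],[3,0.1,1.5],0],[[0,0,0],[3,0.1,1.5],0],[[0,0,0],[3,0.1,1.5],0],[[0,0,0],[2,0,1.5],0]]'
python3 est.py 6 scene
python3 - <<'E'
import cv2
a=cv2.imread("pics/scene6.png")[130:280,220:420]
cv2.imwrite("pics/s6c.png",cv2.resize(a,None,fx=4,fy=4))
E
```

```text
t: 8.3
ee_pos: [539.7, 52.3, 76.2]
orientation: [2.572, 1.799, 0.031]
ft_force: [-5.2, 0.3, 20.0]
width: 0.6
scene button_top 0.6 [534.1  38.6  68.5] [306. 214.]
scene push_lip 0.76 [547.1  69.9  91.8] [329. 204.]
scene bowl_top 0.57 [573.  134.8 100.4] [376. 199.]
scene end_stop 0.61 [619.  262.2  82.4] [464. 199.]
8.55 [539.9  52.6  76.2] [[0.343, 0.939, 0.018], [0.939, -0.343, 0.01], [0.016, 0.014, -1.0]] [-4.8  3.6 18. ] 0.578946358502943
```

View pics/s6c.png

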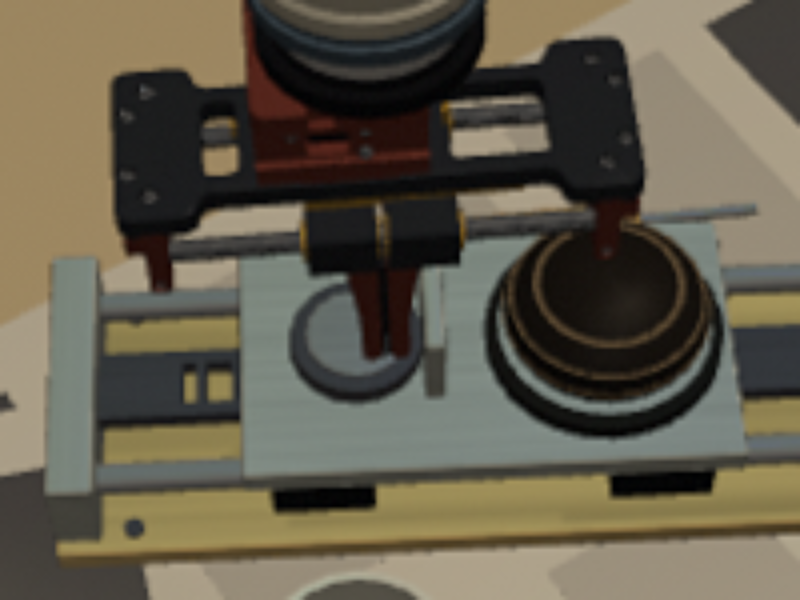

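The carriage has moved about 28 mm with the button held down (18–20 N). Continuing.

```bash
python3 -m handwheel '[[[0,0,0],[2,0,1.5],0],[[0,0,0],[4,0,1.6],0],[[0,0,0],[4.5,0,1.6],0],[[0,0,0],[4.5,0,1.6],0],[[0,0,0],[4.5,0,1.6],0],[[0,0,0],[4.5,0,1.6],0],[[0,0,0],[4.5,0,1.6],0],[[0,0,0],[4.5,0,1.6],0],[[0,0,0],[4.5,0,1.6],0],[[0,0,0],[3,0,1.5],0]]'
python3 est.py 7 scene
python3 - <<'E'
import cv2
a=cv2.imread("pics/scene7.png")[130:280,270:490]
cv2.imwrite("pics/s7c.png",cv2.resize(a,None,fx=3.6,fy=3.6))
E
```

```text
t: 9.38
ee_pos: [556.2, 93.4, 76.2]
orientation: [2.572, 1.797, 0.042]
ft_force: [-4.5, 0.5, 16.8]
width: 0.4
scene button_top 0.49 [549.8  81.5  71.2] [336. 211.]
scene push_lip 0.68 [563.6 108.8  92.2] [357. 203.]
scene bowl_top 0.9 [589.6 173.4 100.1] [404. 198.]
scene end_stop 0.7 [619.5 262.   81.3] [463. 200.]
9.6333 [556.4  93.7  76.3] [[0.344, 0.939, 0.025], [0.939, -0.344, 0.013], [0.021, 0.019, -1.0]] [-4.8  4.  17. ] 0.6496335165170015
```

View pics/s7c.png

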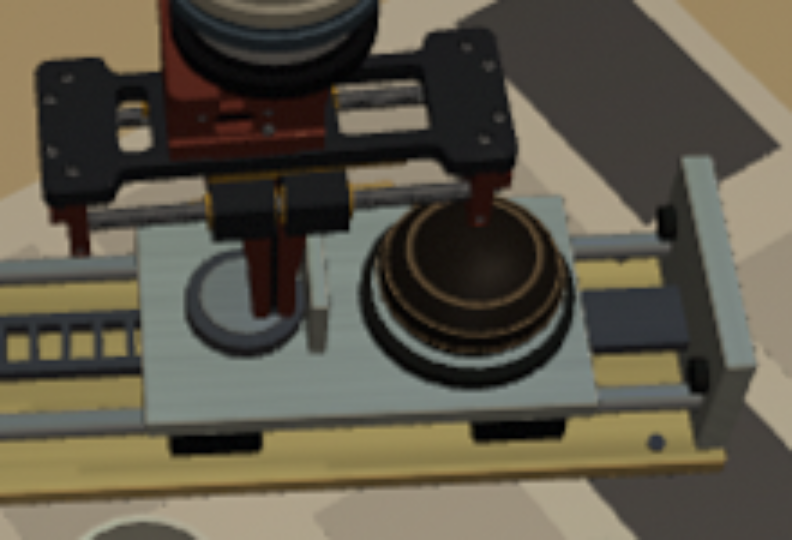

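```bash
python3 -m handwheel '[[[0,0,0],[2,0,1.6],0],[[0,0,0],[4,0,1.6],0],[[0,0,0],[4,0,1.6],0],[[0,0,0],[4,0,1.6],0],[[0,0,0],[4,0,1.6],0],[[0,0,0],[4,0,1.6],0],[[0,0,0],[4,0,1.6],0],[[0,0,0],[3,0,1.6],0],[[0,0,0],[3,0,1.6],0],[[0,0,0],[2,0,1.6],0]]'
python3 est.py 8 scene
python3 - <<'E'
import cv2
a=cv2.imread("pics/scene8.png")[130:280,270:490]
cv2.imwrite("pics/s8c.png",cv2.resize(a,None,fx=3.6,fy=3.6))
E
```

```text
t: 10.47
ee_pos: [570.6, 129.4, 76.2]
orientation: [2.572, 1.795, 0.055]
ft_force: [-6.4, 0.1, 18.1]
width: 0.4
scene button_top 0.67 [568.2 122.6  67.6] [366. 212.]
scene push_lip 0.81 [576.1 144.8  94.2] [382. 200.]
scene bowl_top 0.75 [599.1 212.3  97.4] [430. 195.]
scene end_stop 0.77 [618.1 261.3  81.8] [463. 199.]
10.7167 [570.8 129.6  76.3] [[0.345, 0.938, 0.032], [0.938, -0.345, 0.017], [0.027, 0.024, -0.999]] [-5.5  4.2 16.3] 0.6541714061396724
```

View pics/s8c.png

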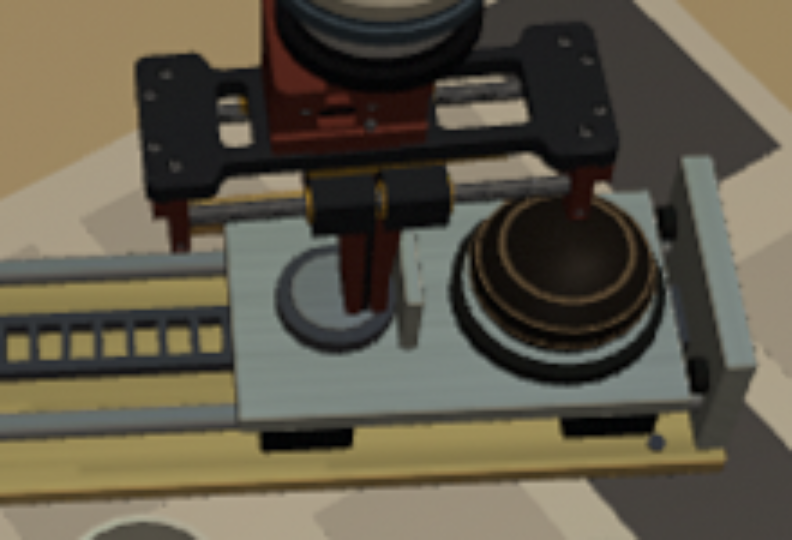

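Nearly there: the carriage edge is a few mm from the buffers. Now push firmly into the stop.

```bash
python3 -m handwheel '[[[0,0,0],[2,0,1.6],0],[[0,0,0],[2,0,1.6],0],[[0,0,0],[2,0,1.6],0],[[0,0,0],[2,0,1.6],0],[[0,0,0],[2,0,1.6],0],[[0,0,0],[2,0,1.6],0],[[0,0,0],[2,0,1.6],0],[[0,0,0],[2,0,1.6],0],[[0,0,0],[2,0,1.6],0],[[0,0,0],[2,0,1.6],0]]'
python3 est.py 9 scene
python3 - <<'E'
import cv2
a=cv2.imread("pics/scene9.png")[130:280,270:490]
cv2.imwrite("pics/s9c.png",cv2.resize(a,None,fx=3.6,fy=3.6))
E
```

```text
t: 11.55
ee_pos: [572.0, 133.0, 76.1]
orientation: [2.556, 1.799, 0.018]
ft_force: [-6.6, -10.3, 21.8]
width: 0.5
scene button_top 0.58 [569.3 123.4  71. ] [367. 211.]
scene push_lip 0.61 [575.6 145.9  96.1] [383. 199.]
scene bowl_top 0.87 [600.9 215.4 100.6] [432. 194.]
scene end_stop 0.95 [614.6 261.3  82.9] [462. 197.]
11.8 [571.9 133.   76.1] [[0.338, 0.941, 0.019], [0.941, -0.338, -0.006], [0.0, 0.02, -1.0]] [ -7.2 -10.6  21.6] 0.5370988991482668
```

View pics/s9c.png

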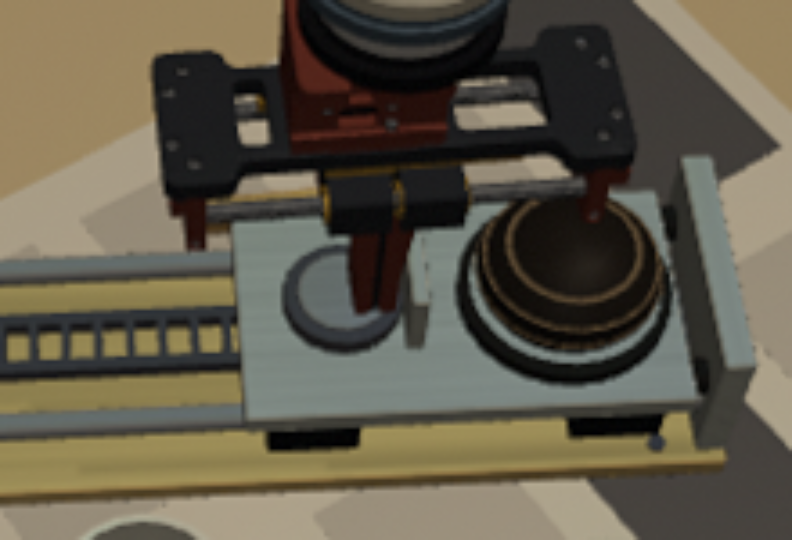

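Motion has stalled with about 12 N opposing, well over the 2 N a free carriage needs, and the plate touches the buffers: it's at the stop. Releasing straight up.

```bash
python3 -m handwheel '[[[0,0,0],[1,0,0.5],0],[[0,0,0],[0.5,0,-3],0],[[0,0,0],[0.5,0,-3],0],[[0,0,0],[0,0,-4],0],[[0,0,0],[0,0,-6],0],[[0,0,0],[0,0,-15],0],[[0,0,0],[0,0,-25],0],[[0,0,0],[0,0,-30],0],[[0,0,0],[0,0,-30],0],[[0,0,0],[0,0,-20],0]]'
python3 est.py 10 scene wrist
python3 - <<'E'
import cv2
a=cv2.imread("pics/scene10.png")[130:280,270:490]
cv2.imwrite("pics/s10c.png",cv2.resize(a,None,fx=3.6,fy=3.6))
E
```

```text
t: 12.63
ee_pos: [565.5, 133.2, 213.0]
orientation: [2.56, 1.801, -0.003]
ft_force: [1.2, 0.1, 0.3]
width: 0.5
scene button_top 0.62 [566.4 122.4  78.9] [365. 207.]
scene push_lip 0.84 [575.6 147.3  92.6] [384. 200.]
scene bowl_top 0.6 [604.9 212.7 101.1] [432. 196.]
scene end_stop 0.61 [617.7 258.3  82. ] [461. 200.]
wrist button_top 0.73 [568.1 119.5  75.9] [309. 241.]
wrist push_lip 0.53 [570.6 119.4  72.9] [310. 242.]
wrist bowl_top 0.73 [601.1 213.1  98.1] [445. 248.]
wrist end_stop 0.64 [622.  264.9  80.4] [510. 244.]
13.1333 [564.5 132.8 209.3] [[0.338, 0.941, 0.002], [0.941, -0.338, -0.012], [-0.011, 0.006, -1.0]] [-0.2  1.6 -0.2] 0.5202849291342663
```

View pics/s10c.png

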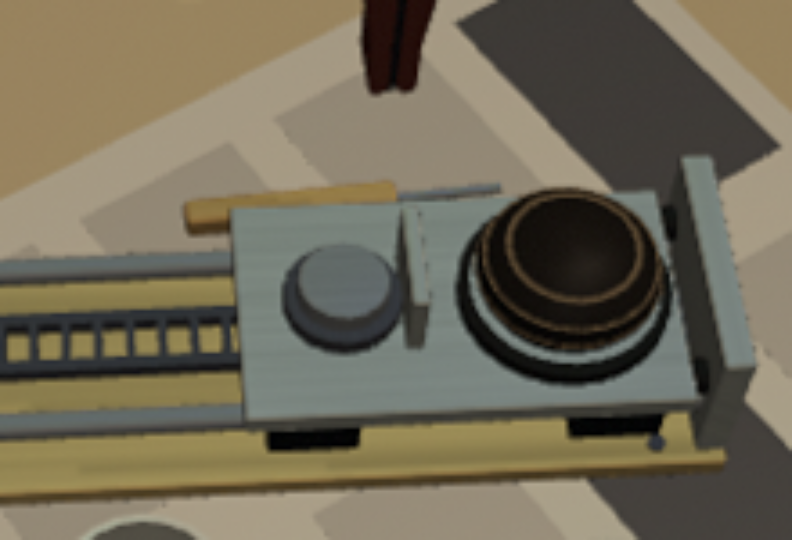

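View pics/wrist10.png

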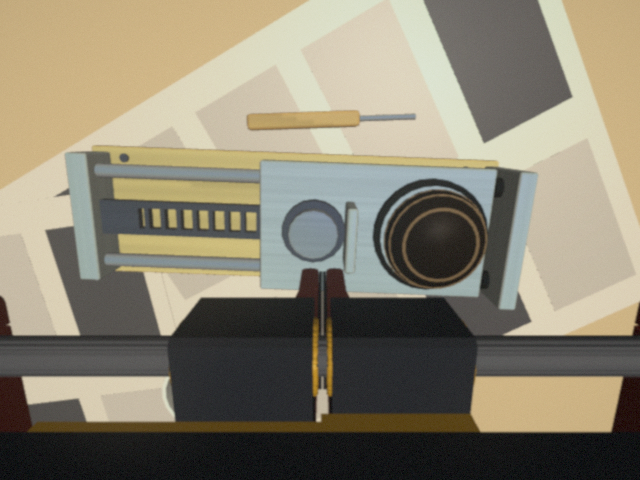

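The button is up (it stands proud of its collar, and the networks put it at 76–79 mm), the plate sits against the buffers, and the gripper is clear. Last: settle, then check the loose things and the carriage.

```bash
python3 -m handwheel '[[[0,0,0],[0,0,-3],0],[[0,0,0],[0,0,0],0],[[0,0,0],[0,0,0],0],[[0,0,0],[0,0,0],0],[[0,0,0],[0,0,0],0],[[0,0,0],[0,0,0],0],[[0,0,0],[0,0,0],0],[[0,0,0],[0,0,0],0],[[0,0,0],[0,0,0],0],[[0,0,0],[0,0,0],0]]'
python3 - <<'E'
from h import *
p=ctrl.get_image("scene"); save(p,"scene11.png")
for q in ["jar","mug","scriber","button_top","bowl_top"]:
    for d in ctrl.spot_point(p,q)[:1]: print(q,round(d["score"],2),w(p,d["position"]).round(1))
a=cv2.imread("pics/scene0.png");b=cv2.imread("pics/scene11.png");c=cv2.imread("pics/scene10.png")
for n,(y0,y1,x0,x1) in dict(mugjar=(275,345,280,470),scriber=(178,190,388,410)).items():
    print(n,cv2.absdiff(a,b)[y0:y1,x0:x1].mean())
print("moving?",cv2.absdiff(c,b)[180:270,270:490].mean())
ctrl.close_job()
E
```

```text
t: 13.97
ee_pos: [563.9, 132.6, 210.7]
orientation: [2.562, 1.802, -0.013]
ft_force: [-0.4, -0.7, -0.8]
width: 0.7
jar 0.88 [737.9 152.1   4.1]
mug 0.8 [ 6.658e+02 -1.400e+01 -3.000e-01]
scriber 0.55 [488.2 174.8   8.8]
button_top 0.93 [567.2 120.9  77. ]
bowl_top 0.76 [602.8 212.4  98.3]
mugjar 7.017142857142857
scriber 8.666666666666666
moving? 0.5286195286195287
the job is handed in; nothing more can be done
```

I pressed the locking button with the closed fingertips and pushed the carriage about 115 mm along the rail to the end stop. It stayed down throughout, with 16–22 N on the tool. I then released it straight up, moved clear, and handed the job in at about 14 s.

**Last checks**
- **At the stop:** the push stalled with about 12 N opposing, where a free carriage needs about 2 N. In the pictures the plate rests against both buffers.
- **Locked:** the networks put the button top at 77 mm (76 mm is fully up), which is good to about 4 mm. I did not test the lock by pushing back on the carriage.
- **At rest and clear:** the carriage area hardly changed between the last two pictures. The fingertips are about 130 mm above the button, and the tool reads about 1 N.
- **Loose objects:** the jar, mug and scriber were found where they started, within the networks' noise (up to about 7 mm). A crude picture comparison of the areas around them, first against last, showed a small change (mean 7–9 of 255). I did not trace it; it may be shadows or the moved carriage.

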